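# Feel out the hidden release notch and eject the bit drawer

### The arm

A 7-joint arm with a two-finger parallel gripper is mounted at the origin on a cart in front of the work surface, level with it; the furniture and walls round the work are solid. World frame = base frame: x ahead of the robot, y to its left, z up, the work surface at z = 0. Lengths are in m, angles in rad, forces in N, time in s.
With the tool pointing down it reaches from about 0.4 to 0.875 m from the base axis. Payload 19.3 kg.
Tool frame: the origin (TCP) lies on the centre line of the jaws, within the pads' length; the fingertips stand 14 mm ahead of it and the grasp point (between the pads) lies 5 mm behind it; y points along the fingers, x is the direction in which the jaws open and shut, and the axes are right-handed (so a half turn about y gives the same grasp; the last joint's range is limited). The gripper opens to 85 mm and grips with 20 to 120 N. Pads are 22 mm wide; open, the fingers measure 114 mm over their backs; the gripper's body (76 mm by 85 mm) begins 54 mm behind the grasp point. The pads swing forward as they close: fully open they stand 13 mm farther back than shut.
Start: joints at [-1.402, 0.521, -0.036, 1.599, 0.021, 1.021, -0.113], TCP at [0.148, 0.607, 0.245] pointing down, gripper open.
Joint ranges: [-2.91, 2.91], [-0.3, 2.13], [-1.5, 1.42], [0.17, 2.43], [-1.26, 4.41], [0.16, 1.93], [-2.52, 2.52]. Speed limits (rad/s): [1.89, 1.89, 2.39, 2.39, 3.01, 3.01, 3.01].

### API

Orientations are given as [roll, pitch, yaw] about the fixed x, y, z axes, in that order (R = Rz(yaw) Ry(pitch) Rx(roll)).
In Python, from workcell import monitor, grab_frame, workorder gives the robot as it stands.
- The arm moves only by the tool drive_tool, never from a script. Its argument "steps" is one flat list of numbers, 5 for each row, row after row: the finger opening in mm, from 0 to 85.4, then the shift along the world's x, y, z in mm, then the turn about the world's z in degrees. In form: [fingers, tx, ty, tz, twist, fingers, tx, ty, tz, twist, ...]. A call has exactly 5 rows; each row shifts and turns the commanded pose from where the row before left it; what a row does not reach is not made up. A row lasts 1/12 s, in which the tool goes at most 41.7 mm and 7.16 degrees, less where a joint would pass 70% of its speed; a pose out of reach is approached as far as the arm can. A call is refused whole if a number of a shift passes 41.7 or a number of a turn 7.16, either way. A call with a gripper value outside its range is refused whole. The fingers move at their own pace and stop on an object; "grip_force" is the grip in N (left out, the last holds). Time passes only in rows, so rows that do not move let the fingers close, or fill a call up. It gives the time, the measured TCP pose, the force and the opening at its end, in the units of the state.
- monitor.observe(): the state, without advancing time (a new reading comes with each control period).
- grab_frame(name): name is "scene" or "top" or "wrist"; returns a dict with "frame" (420x560x3 uint8, red, green, blue), "vertical_fov" (degrees; the focal length in pixels is half the picture's height over the tangent of half this angle, whatever the lens; pixels are square), "cx", "cy" (the principal point, pixels), "k1" (the pictures are not rectified: a ray, as slopes to the right and down, at radius r is drawn at 1 + k1 r^2 times it, then the intrinsics apply), "xyz" and "orientation" of the camera in the world. Camera axes: x right, y down, z forward; pixel columns grow to the right and rows downward; lengths in m; the calibration is good to about 2 mm. A picture is of the moment at which its call begins. There is no depth.
- workorder.job_done(): hands the job in, once; it reports no verdict.
The state is a dict: "clock": time; "qpos": joint angles; "qd": joint speeds; "joint_efforts": joint torques, N m; "position": TCP position; "tool_rot": TCP orientation; "force": force on the tool from outside, world axes, zero at the start; "moment": the same for the moment, N m; "grip_width": finger opening in m.
Only numpy, scipy, OpenCV 4.12 (cv2) and the standard library are available. Lean on these libraries where they do the work, as an engineer would, in place of code of your own. Each camera call takes 0.05 s, during which the arm holds its last target. There are 200 camera calls.

### The job

Open the low steel bit case: run the fingertips along the top of its front edge rail, between the two end caps, until you find the notch, then press the key inside the notch all the way down, so that the drawer comes out by itself, and take the hand away. The key stays down. Push only with the fingertips: grasp and lift nothing, do not touch the drawer, and leave the loose tools as they lie.

Things in the scene. Friction and masses are not known exactly. Their poses are not given: they have to be found in the camera images.
- bit_case: Low grey sheet-steel case fixed on the worktop, 150 deep (its x) x 320 long (its y) x 69 mm high; origin under its centre on the worktop, -x side is the front, deck 58 mm high. Along the front top edge runs a flat bare steel rail, 44 mm deep, 220 mm long, top 62 mm above the worktop, between two grey end caps 50 mm long that stand 7 mm higher than the rail.
- rail_middle (a point): middle of the rail's length, on its top, 20 mm behind its front face. The one notch, 50 mm long and the full depth of the rail (open to the front), has its centre up to 45 mm either way from here along case y: different each time, not told. Its bottom is the key, bare steel like the rail, 8 mm below the rail's top. Seams 70 mm either side of here are steps under 1 mm, not the notch.
- edge_left (a point): point on the rail's top, 20 mm behind the front face, 90 mm to the case's +y side of its middle, always on solid rail (never the notch); axes as the case's
- edge_right (a point): the same, 90 mm to the case's -y side; the notch lies between this point and edge_left, on the straight line through them
- release_key (a joint): travel of the release key in the notch (a flat plate that fills its bottom): 0 up (8 mm below the rail's top), 0.012 m fully down. It moves straight down against about 4 to 5 N, then meets a hard stop, and stays where it is left. The rail around it does not give.
- drawer: the case's flat drawer, below the rail: its grey front, 306 x 28 mm without a handle, is flush in the case's front when shut (7 to 35 mm above the worktop). Origin at that of the case when shut; it slides towards case -x, geared to the key, 3 mm per mm, so 36 mm when the key is fully down
- masking_tape: loose roll of masking tape, 94 mm across, 24 mm high, lying on the case's deck behind the rail; origin under its centre
- drill_bit_2: loose twist drill, 75 mm long, 10 mm thick, lying on the case's deck; origin under its centre
- tape_measure: loose tape measure, 60 x 80 x 64 mm, on the worktop well to the right of the case, beyond the vice; origin under its centre

How it is judged:
By the outcome, as a careful person would: the job done as asked, in the order asked, and still so for the second after the job is handed in, with the robot touching nothing.
It also fails if it takes over 51 s, if anything falls off the work surface, if the arm or the gripper's body presses on something with over 40 N, if the wrist force passes 120 N, or if a joint passes its speed limit or range.

## Working session

There is one attempt and no reset: what is moved stays moved. The work goes in short steps, Python scripts to look and compute and a tool call to move; the robot and the scene stay as the last step left them, time stands still between calls to the robot, and variables do not carry over. Pictures are saved under pics/ and viewed, about 8 in all and at most 12, crops included, and the job is handed in when it is done.

Besides the shell and the picture viewer there is one more tool, called after "Request:" as a command line: name --argument value ..., lists and objects as JSON in quotes. drive_tool: Moves the arm, as the interface text tells. Its arguments: {"type":"object","properties":{"steps":{"type":"array"},"grip_force":{"type":"number"}},"required":["steps"]}

```bash
mkdir -p pics; cat > h.py <<'E'
import numpy as np, cv2, json
from workcell import monitor, grab_frame, workorder
from scipy.spatial.transform import Rotation as R
def save(name,fn):
    f=grab_frame(name); cv2.imwrite('pics/'+fn,f['frame'][:,:,::-1]); 
    np.save('pics/'+fn[:-4]+'.npy',f,allow_pickle=True); return f
def rot(o):
    o=np.array(o,float)
    if o.shape==(3,3): return o
    return R.from_euler('xyz',o).as_matrix() if o.size==3 else R.from_quat(o).as_matrix()
def cast(f,px,z):
    fr=210/np.tan(np.radians(f['vertical_fov'])/2)
    d=(np.array(px,float)-[f['cx'],f['cy']])/fr
    r0=np.linalg.norm(d); r=r0
    for _ in range(30): r=r0/(1+f['k1']*r*r)
    s=d*(r/r0 if r0 else 1)
    v=rot(f['orientation'])@[s[0],s[1],1]; c=np.array(f['xyz'])
    return c+v*(z-c[2])/v[2]
E
python3 - <<'E'
from h import *
a=save('scene','s0.png');b=save('top','t0.png')
for f in(a,b):print({k:v for k,v in f.items() if k!='frame'})
print(monitor.observe())
E
```

```text
{'vertical_fov': 55.239610216150986, 'cx': 277.53772890518377, 'cy': 207.29878328953833, 'k1': -0.049348060065942986, 'xyz': array([-0.04542234, -0.60516378,  0.75474711]), 'orientation': array([-2.23614584, -0.00870161, -0.84155286])}
{'vertical_fov': 45.12283231495839, 'cx': 276.73192563825376, 'cy': 204.92203322044793, 'k1': -0.1428596692229505, 'xyz': array([ 0.44013187, -0.01281998,  1.34509152]), 'orientation': array([-3.02527258, -0.00450479, -1.54916259])}
{'clock': 0.1, 'qpos': array([-1.40219941,  0.52196348, -0.03634711,  1.59990783,  0.02118242,
        1.02109644, -0.11280243]), 'qd': array([-0.00031977, -0.00045321, -0.00096377, -0.00268224, -0.00260333,
        0.00077163, -0.00064794]), 'joint_efforts': array([ 4.44744655e-03, -9.28500581e+01,  1.98428527e+00, -3.70529437e+01,
        1.81413983e-02,  5.44139664e-03, -7.99096392e-05]), 'position': array([0.14778493, 0.60700103, 0.24479286]), 'tool_rot': array([-1.57083954e+00,  9.90211641e-04,  1.33199307e+00]), 'force': array([ 0.40817511, -0.04715525, -0.4463771 ]), 'moment': array([-0.04942184,  0.0139057 ,  0.06515009]), 'grip_width': 0.08559995258791571}
```

View pics/t0.png

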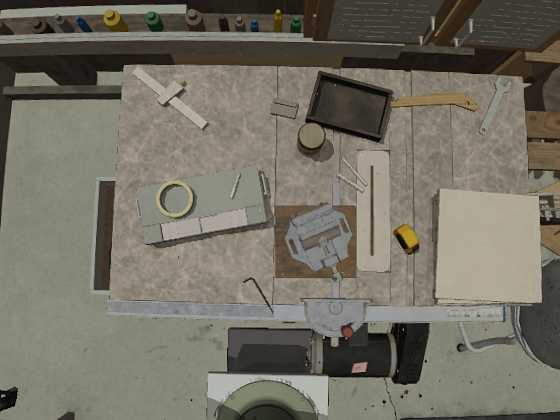

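View pics/s0.png

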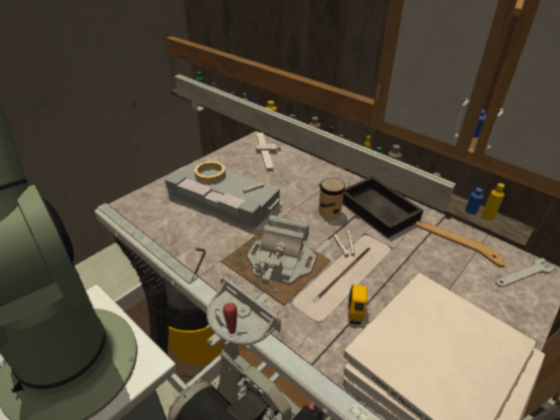

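```bash
python3 - <<'E'
from h import *
im=cv2.imread('pics/t0.png')[160:250,130:280]
cv2.imwrite('pics/c0.png',cv2.resize(im,None,fx=5.3,fy=5.3,interpolation=cv2.INTER_CUBIC))
f=np.load('pics/t0.npy',allow_pickle=True).item()
g=cv2.cvtColor(f['frame'],cv2.COLOR_RGB2HSV)
rgb=f['frame'].astype(int)
for p in [(180,230),(230,218),(150,235),(260,208),(215,190),(200,225)]: print(p,rgb[p[1],p[0]])
d=rgb[:,:,0]-rgb[:,:,1]
m=((rgb.sum(2)>520)&(abs(rgb[:,:,0]-rgb[:,:,2])<25)).astype(np.uint8); m[:200]=0;m[250:]=0;m[:,:150]=0;m[:,255:]=0
for c in cv2.findContours(m,cv2.RETR_EXTERNAL,cv2.CHAIN_APPROX_NONE)[0]:
  if cv2.contourArea(c)>60:
    b=cv2.boxPoints(cv2.minAreaRect(c)); print(b.round(1).tolist()); print([cast(f,p,.062).round(4).tolist() for p in b])
E
```

```text
(180, 230) [169 162 155]
(230, 218) [165 159 151]
(150, 235) [138 140 128]
(260, 208) [139 139 129]
(215, 190) [141 144 131]
(200, 225) [104 100  95]
```

View pics/c0.png

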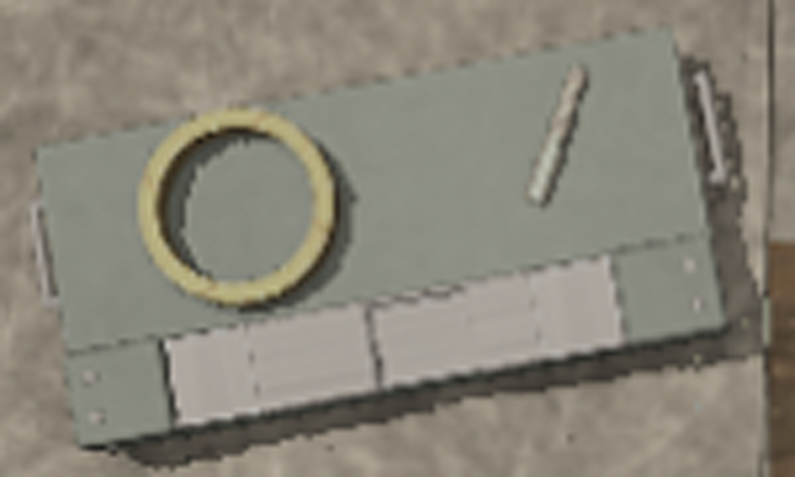

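```bash
python3 - <<'E'
from h import *
f=np.load('pics/t0.npy',allow_pickle=True).item()
P={}
for n,p in dict(LB=(165,342),LF=(176,425),RB=(611,257),RF=(622,341)).items():
  P[n]=cast(f,(129.5+(p[0]+.5)/5.3,159.5+(p[1]+.5)/5.3),.062); print(n,P[n].round(4))
# linear refinement: caps/rail along mid line by R-G
rgb=f['frame'].astype(float)
L=(P['LB']+P['LF'])/2;Rr=(P['RB']+P['RF'])/2
d=L-Rr; t=np.arctan2(-d[0],d[1]); print('len',np.linalg.norm(d),'depth',np.linalg.norm(P['LB']-P['LF']),'yaw',np.degrees(t))
ux=np.array([np.cos(t),np.sin(t),0]);uy=np.array([-np.sin(t),np.cos(t),0])
M=(L+Rr)/2-2e-3*ux; print('rail_middle',M.round(4))
E=M+.085*uy;print('start',E.round(4),'uy',uy.round(4),'ux',ux.round(4))
for q in(372,374,476):
  p=cast(f,(129.5+q/5.3,159.5+(345 if q<400 else 322)/5.3),.062); print(q,(p-M)@uy,(p-M)@ux)
print('tool yaw target',90+np.degrees(t),'now',np.degrees(1.332))
o=cast(f,(129.5+237/5.3,159.5+303/5.3),.082);print('tape front rel',(o-M)@ux,(o-M)@uy)
E
```

```text
LB [0.5341 0.2807 0.062 ]
LF [0.4941 0.2735 0.062 ]
RB [0.5802 0.0658 0.062 ]
RF [0.5398 0.0594 0.062 ]
len 0.21936234491074194 depth 0.04057820159912163 yaw 12.078377328840121
rail_middle [0.5351 0.1694 0.062 ]
start [0.5173 0.2526 0.062 ] uy [-0.2092  0.9779  0.    ] ux [0.9779 0.2092 0.    ]
372 0.010367365503565703 0.0024159888901325883
374 0.00941565901974889 0.0022358072811389153
476 -0.040968954528751655 0.003980246112445244
tool yaw target 102.07837732884012 now 76.31797831142566
tape front rel 0.032094991511606 0.06786737357219426
```

Request:
drive_tool --steps '[0, 25, -24, 0, 1.7, 0, 25, -24, 0, 1.7, 0, 25, -24, 0, 1.7, 0, 25, -24, 0, 1.7, 0, 25, -24, 0, 1.7]' --grip_force 40

```text
clock: 0.52
position: [0.2737, 0.4858, 0.2451]
tool_rot: [-1.571, 0.0, 1.482]
force: [1.0, 1.1, -0.6]
grip_width: 0.0255
```

Request:
drive_tool --steps '[0, 25, -24, 0, 1.7, 0, 25, -24, 0, 1.7, 0, 25, -24, 0, 1.7, 0, 25, -24, 0, 1.7, 0, 25, -24, 0, 1.7]'

```text
clock: 0.93
position: [0.3988, 0.3658, 0.2452]
tool_rot: [-1.571, 0.0, 1.63]
force: [0.3, -0.3, 0.3]
grip_width: 0.0001
```

Request:
drive_tool --steps '[0, 25, -24, -10, 1.7, 0, 25, -24, -20, 1.7, 0, 25, -24, -20, 1.7, 0, 25, -24, -20, 1.7, 0, 19, -20, -20, 1.7]'

```text
clock: 1.35
position: [0.5185, 0.249, 0.1542]
tool_rot: [-1.571, 0.0, 1.777]
force: [0.2, 0.6, 0.4]
grip_width: 0.0
```

Request:
drive_tool --steps '[0, -1.5, 3.5, -20, 0.3, 0, 0, 0, -20, 0, 0, 0, 0, -15, 0, 0, 0, 0, -7, 0, 0, 0, 0, 0, 0]'

```text
clock: 1.77
position: [0.5146, 0.2544, 0.0918]
tool_rot: [-1.568, 0.001, 1.782]
force: [0.0, -0.4, 0.6]
grip_width: -0.0002
```

```bash
python3 - <<'E'
from h import *
a=save('wrist','w1.png');b=save('scene','s1.png')
c=cv2.resize(b['frame'][130:250,130:310],None,fx=4.4,fy=4.4,interpolation=cv2.INTER_CUBIC)
cv2.imwrite('pics/c1.png',c[:,:,::-1])
E
```

```text
(no output)
```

View pics/w1.png

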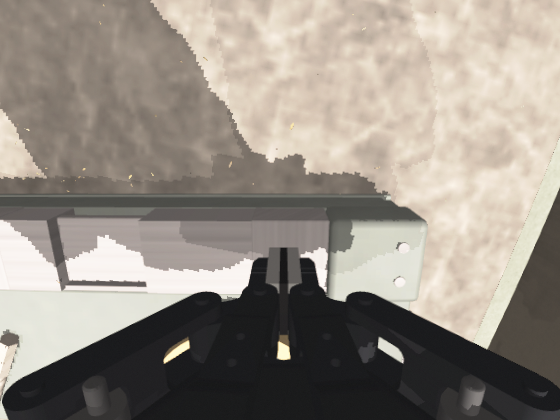

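View pics/c1.png

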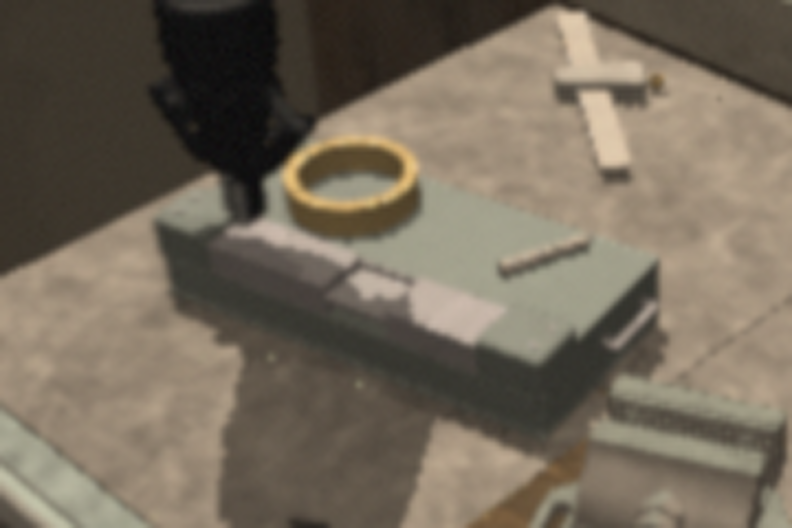

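Request:
drive_tool --steps '[0, 0.5, -2, -5, 0, 0, 0, 0, -4, 0, 0, 0, 0, -2, 0, 0, 0, 0, -1, 0, 0, 0, 0, 0, 0]'

```text
clock: 2.28
position: [0.5158, 0.2528, 0.0812]
tool_rot: [-1.571, 0.0, 1.782]
force: [0.2, 0.3, -0.5]
grip_width: -0.0002
```

Request:
drive_tool --steps '[0, 0, 0, -2, 0, 0, 0, 0, -1, 0, 0, 0, 0, -0.7, 0, 0, 0, 0, 0, 0, 0, 0, 0, 0, 0]'

```text
clock: 2.7
position: [0.5158, 0.2528, 0.0776]
tool_rot: [-1.571, 0.0, 1.782]
force: [0.1, 0.5, -0.5]
grip_width: 0.0
```

Request:
drive_tool --steps '[0, 0, 0, -0.5, 0, 0, 0, 0, -0.5, 0, 0, 0, 0, -0.5, 0, 0, 0, 0, -0.3, 0, 0, 0, 0, 0, 0]'

```text
clock: 3.12
position: [0.5159, 0.2528, 0.0763]
tool_rot: [-1.571, -0.0, 1.782]
force: [-4.0, -1.4, 11.8]
grip_width: -0.0
```

Request:
drive_tool --steps '[0, 1.05, -4.9, 0, 0, 0, 1.05, -4.9, 0, 0, 0, 1.05, -4.9, 0, 0, 0, 1.05, -4.9, 0, 0, 0, 1.05, -4.9, 0, 0]'

```text
clock: 3.53
position: [0.5213, 0.2286, 0.0761]
tool_rot: [-1.572, -0.001, 1.783]
force: [-1.2, 3.2, 6.4]
grip_width: 0.0002
```

Request:
drive_tool --steps '[0, 1.05, -4.9, 0, 0, 0, 1.05, -4.9, 0, 0, 0, 1.05, -4.9, 0, 0, 0, 1.05, -4.9, 0, 0, 0, 1.05, -4.9, 0, 0]'

```text
clock: 3.95
position: [0.5266, 0.2042, 0.0761]
tool_rot: [-1.572, -0.001, 1.783]
force: [-0.9, 3.7, 5.7]
grip_width: 0.0002
```

Request:
drive_tool --steps '[0, 0.84, -3.9, 0, 0, 0, 0.84, -3.9, 0, 0, 0, 0.84, -3.9, 0, 0, 0, 0.84, -3.9, 0, 0, 0, 0.84, -3.9, 0, 0]'

```text
clock: 4.37
position: [0.5308, 0.1847, 0.0761]
tool_rot: [-1.572, -0.001, 1.783]
force: [-1.6, 4.7, 5.5]
grip_width: 0.0
```

Request:
drive_tool --steps '[0, 0.63, -2.9, 0, 0, 0, 0.63, -2.9, 0, 0, 0, 0.63, -2.9, 0, 0, 0, 0.63, -2.9, 0, 0, 0, 0.63, -2.9, 0, 0]'

```text
clock: 4.78
position: [0.5336, 0.1691, 0.0756]
tool_rot: [-1.57, 0.0, 1.782]
force: [-0.4, -0.1, 1.5]
grip_width: -0.0002
```

Request:
drive_tool --steps '[0, 0.42, -2, 0, 0, 0, 0.42, -2, 0, 0, 0, 0.42, -2, 0, 0, 0, 0.42, -2, 0, 0, 0, 0, 0, 0, 0]'

```text
clock: 5.2
position: [0.5355, 0.1612, 0.0758]
tool_rot: [-1.571, 0.0, 1.782]
force: [-0.1, 0.1, -0.9]
grip_width: 0.0004
```

Request:
drive_tool --steps '[0, 0.8, -3.6, 0, 0, 0, 0.8, -3.6, 0, 0, 0, 0, 0, -2, 0, 0, 0, 0, -2, 0, 0, 0, 0, 0, 0]'

```text
clock: 5.62
position: [0.5368, 0.1546, 0.0713]
tool_rot: [-1.57, -0.0, 1.782]
force: [-0.2, 0.6, -0.8]
grip_width: 0.0001
```

Request:
drive_tool --steps '[0, 0, 0, -1, 0, 0, 0, 0, -1, 0, 0, 0, 0, -1, 0, 0, 0, 0, -1, 0, 0, 0, 0, 0, 0]'

```text
clock: 6.03
position: [0.537, 0.1546, 0.0677]
tool_rot: [-1.571, 0.0, 1.782]
force: [-0.0, -0.9, 0.2]
grip_width: 0.0
```

Request:
drive_tool --steps '[0, 0, 0, -1, 0, 0, 0, 0, -1, 0, 0, 0, 0, -1, 0, 0, 0, 0, -1, 0, 0, 0, 0, 0, 0]'

```text
clock: 6.45
position: [0.537, 0.1546, 0.0636]
tool_rot: [-1.571, -0.0, 1.782]
force: [-0.1, 0.9, 0.1]
grip_width: 0.0002
```

Request:
drive_tool --steps '[0, 0, 0, -1, 0, 0, 0, 0, -1, 0, 0, 0, 0, -1, 0, 0, 0, 0, -1, 0, 0, 0, 0, 0, 0]'

```text
clock: 6.87
position: [0.537, 0.1546, 0.0596]
tool_rot: [-1.571, -0.0, 1.782]
force: [0.4, 0.0, -0.1]
grip_width: -0.0001
```

Request:
drive_tool --steps '[0, 0, 0, -1, 0, 0, 0, 0, -1, 0, 0, 0, 0, -1, 0, 0, 0, 0, 0, 0, 0, 0, 0, 0, 0]'

```text
clock: 7.28
position: [0.5369, 0.1544, 0.0566]
tool_rot: [-1.57, 0.0, 1.782]
force: [0.7, 0.7, 0.2]
grip_width: 0.0003
```

```bash
python3 - <<'E'
from h import *
a=save('wrist','w2.png');b=save('scene','s2.png')
c=cv2.resize(b['frame'][130:250,130:310],None,fx=4.4,fy=4.4,interpolation=cv2.INTER_CUBIC)
w=cv2.resize(a['frame'],(600,450))
cv2.imwrite('pics/c2.png',c[:,:,::-1])
E
```

```text
(no output)
```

View pics/c2.png

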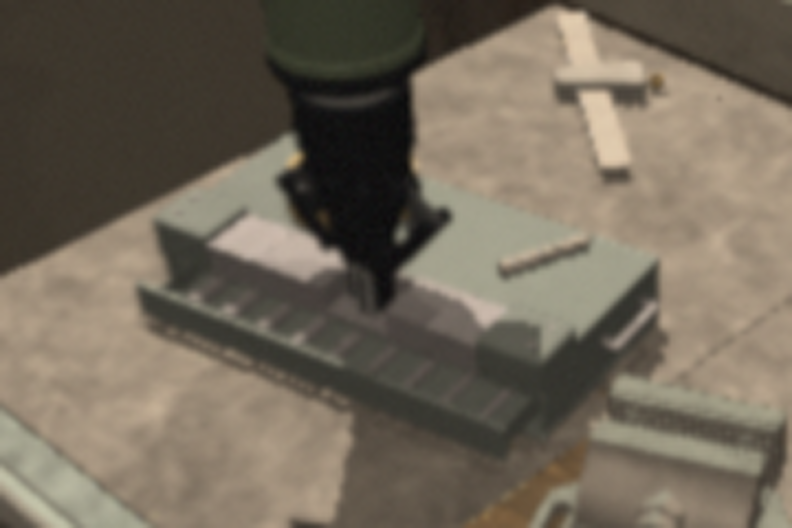

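View pics/w2.png

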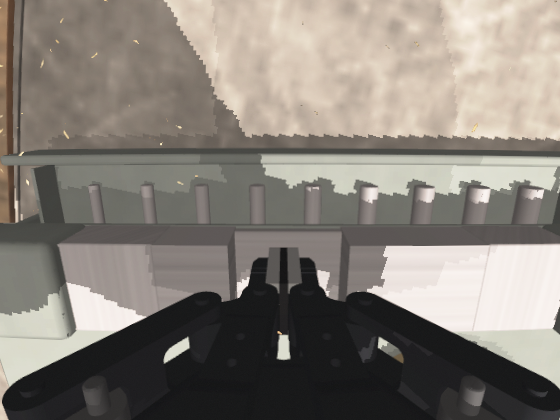

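The drawer is coming out (front edge at row ~155 of the wrist view) and the finger is centred in the notch (columns 235–342). I'll press on to the hard stop.

Request:
drive_tool --steps '[0, 0, 0, -0.5, 0, 0, 0, 0, -0.5, 0, 0, 0, 0, -0.3, 0, 0, 0, 0, 0, 0, 0, 0, 0, 0, 0]'

```text
clock: 7.8
position: [0.5369, 0.1545, 0.0559]
tool_rot: [-1.571, 0.0, 1.782]
force: [-4.0, -1.0, 13.2]
grip_width: -0.0001
```

Request:
drive_tool --steps '[0, 0, 0, -0.4, 0, 0, 0, 0, -0.3, 0, 0, 0, 0, 0, 0, 0, 0, 0, 0, 0, 0, 0, 0, 0, 0]'

```text
clock: 8.22
position: [0.537, 0.1544, 0.0558]
tool_rot: [-1.571, 0.0, 1.782]
force: [-7.8, -2.0, 25.9]
grip_width: 0.0
```

Request:
drive_tool --steps '[0, 0, 0, 2, 0, 0, 0, 0, 8, 0, 0, 0, 0, 15, 0, 0, 0, 0, 25, 0, 0, 0, 0, 25, 0]'

```text
clock: 8.63
position: [0.5365, 0.1544, 0.1306]
tool_rot: [-1.57, 0.0, 1.782]
force: [0.4, 0.1, -0.5]
grip_width: -0.0003
```

Request:
drive_tool --steps '[0, 0, 0, 30, 0, 0, -20, 20, 20, 0, 0, -20, 30, 0, 0, 0, -20, 30, 0, 0, 0, -20, 30, 0, 0]'

```text
clock: 9.05
position: [0.4562, 0.2655, 0.1807]
tool_rot: [-1.572, -0.0, 1.781]
force: [0.3, 1.4, 0.6]
grip_width: -0.0003
```

Request:
drive_tool --steps '[0, -20, 30, 0, 0, 0, -20, 30, 0, 0, 0, -20, 30, 0, 0, 0, -10, 20, 0, 0, 0, 0, 0, 0, 0]'

```text
clock: 9.47
position: [0.3838, 0.3791, 0.1802]
tool_rot: [-1.571, -0.002, 1.788]
force: [-0.2, 0.0, -0.5]
grip_width: 0.0004
```

```bash
python3 - <<'E'
from h import *
a=save('top','t3.png')
c=cv2.resize(a['frame'][155:260,125:285],None,fx=5,fy=5,interpolation=cv2.INTER_CUBIC)
cv2.imwrite('pics/c3.png',c[:,:,::-1])
f=a
print(monitor.observe()['position'],monitor.observe()['force'])
E
```

```text
[0.38544458 0.37664135 0.18009059] [ 1.41889236 -1.09244221  0.4669671 ]
```

View pics/c3.png

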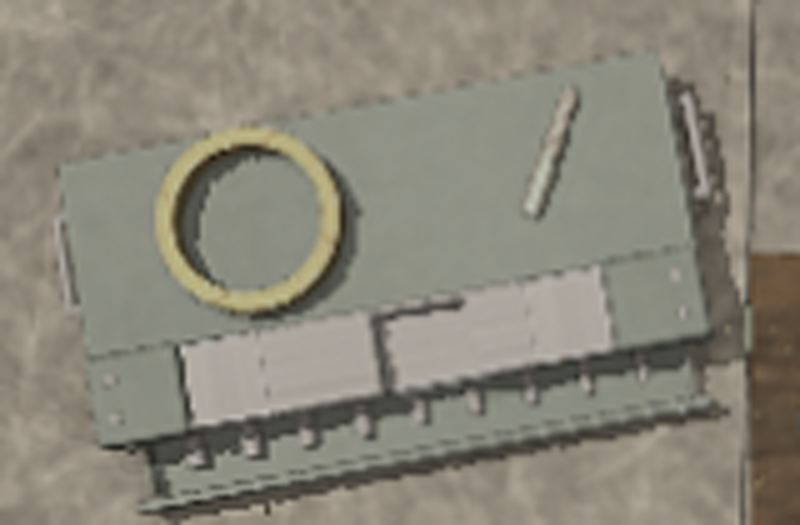

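```bash
python3 - <<'E'
from h import *
f=np.load('pics/t3.npy',allow_pickle=True).item()
M=np.array([.5351,.1694,.062]);ux=np.array([.978,.209,0])
p=cast(f,(124.5+430/5,154.5+460/5),.035);print('drawer front from case front',(p-M)@ux+.020)
print(workorder.job_done())
E
```

```text
drawer front from case front -0.036131906411825496
the job is handed in; nothing more can be done
None
```

The bit case is open and the job is handed in, at about 9.5 s of the 51 s allowed. The key is fully down and the drawer is out.

- **Finding the notch:** with the fingers shut, I touched the rail near edge_left at about 12 N. I slid the tips along it at about 6 N until the support dropped away. The notch centre is about 15 mm to the -y side of the middle, which matches the camera images.
- **Pressing the key:** I pressed straight down about 12 mm to the hard stop, with 26 N on the stop. I then lifted straight up and moved the hand away.
- **Last checks:** the top picture puts the drawer front 36 mm out, as expected. In the same picture the key is still down, and the tape roll and drill look unmoved. The hand is clear of everything, with about 1 N of noise on the force reading.
- **One reading that disagreed:** the expected 4 to 5 N from the key did not show between the pressing steps. Readings were about 0 N at each pause, though the drawer had visibly moved and the stop was clearly felt.

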